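Close the cutlery case on the lunch board

ROBOT

A 6-joint arm with a two-finger parallel gripper is mounted at the origin on the work surface. World frame = base frame: x ahead of the robot, y to its left, z up, the work surface at z = 0. Lengths are in m, angles in rad, forces in N, time in s.
With the tool pointing down it reaches from about 0.225 to 0.875 m from the base axis. Payload 3.4 kg.
Tool frame: the origin (TCP) lies between the finger pads; the fingertips stand 19 mm ahead of it and the grasp point (between the pads) is the TCP; z points along the fingers, y is the line along which they close (so a half turn about z gives the same grasp; the last joint's range is limited). The gripper opens to 85 mm and grips with 20 to 120 N. Pads are 22 mm wide; open, the fingers measure 114 mm over their backs; the gripper's body (76 mm by 85 mm) begins 54 mm behind the grasp point. The pads swing forward as they close: fully open they stand 13 mm farther back than shut.
Start: joints at [1.184, 0.276, 1.505, -0, 1.361, -0.121], TCP at [0.151, 0.555, 0.25] pointing down, gripper open.
Joint ranges: [-2.89, 2.89], [-0.75, 2.08], [0.22, 2.7], [-1.18, 4.32], [0.11, 2.71], [-2.7, 2.7]. Speed limits (rad/s): [2.57, 2.57, 3.14, 3.14, 3.14, 3.14].

INTERFACE

Orientations are given as a unit quaternion [w, x, y, z].
In Python, from rig import get_state, imaging, ticket gives the robot as it stands. The module is installed in compiled form; this text tells all that it offers.
- The arm moves only by the shell command python3 -m inch 'ROWS' [FORCE]. ROWS is JSON, a list of rows, each an object with "claw": the opening, from -1 (shut) to 1 (fully open); "travel": the shift along the world's x, y, z in units of 200 mm (1.0 is 200 mm), a list of three; "turn": the turn about the world's z in units of 180 degrees (1.0 is 180 degrees). A call has 1 to 5 rows; each row is the pose to reach, as a shift and turn from the pose commanded when the call began, turning the shorter way round; what a row does not reach only later rows make up. A row lasts 1/10 s, in which the tool goes at most 50 mm and 8.59 degrees, less where a joint would pass 70% of its speed; a pose out of reach is approached as far as the arm can. A call with a number of a shift or a turn outside -1 to 1 is refused whole. A call with a gripper value outside its range is refused whole. The fingers move at their own pace and stop on an object; FORCE is the grip in N (left out, the last holds). Time passes only in rows, so rows that repeat a pose let the fingers close. It gives the time, the measured TCP pose, the force, the opening and the grip force at its end, in the units of the state.
- get_state(): the state, without advancing time (a new reading comes with each control period).
- imaging.get_image(name): name is "side" or "top"; returns the picture (400x640x3 uint8, red, green, blue); there is no depth.
- imaging.camera_params(name): a dict with "camera_matrix" (3x3 intrinsics, pixels), "k1" (the pictures are not rectified: a ray, as slopes to the right and down, at radius r is drawn at 1 + k1 r^2 times it, then the intrinsics apply), "cam_to_world" (4x4, takes a point from camera to world coordinates). Camera axes: x right, y down, z forward; pixel columns grow to the right and rows downward; lengths in m; the calibration is good to about 2 mm. A picture is of the moment at which its call begins. camera_params takes no time and is no camera call.
- ticket.sign_off(): hands the job in; it is judged then, once.
The state is a dict: "clock": time; "qpos": joint angles; "qd": joint speeds; "effort": joint torques, N m; "position": TCP position; "ee_rot": TCP orientation; "contact_force": force on the tool from outside, world axes, zero at the start; "moment": the same for the moment, N m; "width": finger opening in m; "gripper_force": force on a finger pad.
Only numpy, scipy, OpenCV 4.12 (cv2) and the standard library are available. Lean on these libraries where they do the work, as an engineer would, in place of code of your own. Each camera call takes 0.05 s, during which the arm holds its last target. There are 200 camera calls.

TASK

Close the cutlery case: slide the green cover along the board, mouth first, over the teal tongue that holds the cutlery, and push it fully home against the case's shoulder. Keep the cover on the board (push it, do not lift it), leave the food containers and the cup where they are, and let go of everything.

Things in the scene. Friction and masses are not known exactly. Their poses are not given: they have to be found in the camera images.
- board: Fixed light-wood serving board, 400 (x) x 240 (y) x 14 mm. Origin: centre of its underside, on the table; z up. Its x axis is the case's axis. Fixed on it: the teal half of the cutlery case, a block 60 (x) x 78 (y) x 36 mm high centred at x = -155 mm, y = 0, with a tongue running from it along +x to x = -25 mm. The cover waits on the +x half and is pushed to -x.
- cover: Loose green box sleeve, about 150 g, 115 (x) x 78 (y) x 36 mm high, walls 3 mm. -x end open (mouth, white band around it), +x end closed by a flat wall; inside 72 x 30 mm, 112 mm deep. Origin: centre of its underside, z up. Too wide to grip well; slides on the board. Starts 20 to 60 mm clear of the nose, up to 45 mm to either side of the axis, turned up to 0.25 rad.
- cover_mouth (a point): Centre of the cover's mouth: x = -57.5 mm, y = 0, 18 mm above the underside, in the cover's frame.
- case_shoulder (a point): Centre of the flat +x face (shoulder) of the teal block, at board x = -125 mm, 18 mm above the board's top (32 mm above the table); axes as the board's. With the cover home, the centre of its mouth is at this point.
- case_nose (a point): Centre of the free end of the tongue, 100 mm from the shoulder along board +x, 18 mm above the board's top; axes as the board's. The tongue is a teal trough with fork, knife and spoon, 66 mm wide (3 mm play on each side in the cover), from 6 to 29 mm above the board's top; over the last 24 mm its sides taper to 40 mm.
- cup: Small open steel cup with chocolate, 56 mm across, 60 mm high, standing on the board to the +y side of the case's fixed block. Origin: centre of its underside. Leave alone.
- tin: Open round steel tin with orange slices, 110 mm across, 48 mm high, on the table to the robot's right. Origin: centre of its underside. Leave alone.
- chips: Clear square food box with tortilla chips, 140 x 140 x 65 mm high, on the table to the robot's right. Origin: centre of its underside. Leave alone.
- dish: Blue glass dish with stuffed pasta, 150 (x) x 200 (y) x 50 mm high, on the table to the robot's left. Origin: centre of its underside. Leave alone.

How it is judged:
On the way:
1. the cover is started straight on the tongue: its mouth is past the tapered nose, 20 to 70 mm from the shoulder, lying flat on the board (x of cover_mouth in the frame of case_shoulder between 0.02 and 0.07 m and y of cover_mouth in the frame of case_shoulder between -0.006 and 0.006 m and z of cover_mouth in the frame of case_shoulder between -0.006 and 0.006 m and angle between the x axis of cover and the x axis of board, either way round below 0.09 rad), for 0.1 s.
At the end, for the whole second after the job is handed in: The cover is fully home on the tongue: its mouth is within 4 mm of the shoulder along the case's axis, straight and level (within 6 mm sideways and in height, 0.09 rad), at rest, and the robot touches nothing (x of cover_mouth in the frame of case_shoulder between -0.004 and 0.004 m and y of cover_mouth in the frame of case_shoulder between -0.006 and 0.006 m and z of cover_mouth in the frame of case_shoulder between -0.006 and 0.006 m and angle between the x axis of cover and the x axis of board, either way round below 0.09 rad and linear speed of cover below 0.01 m/s and contact force between each of the arm, the fingers and anything else below 0.1 N).
It fails at once if the cover is lifted more than 15 mm off the board or tipped more than 0.3 rad (z of cover in the frame of board above 0.029 m or angle between cover's own z axis and vertical above 0.3 rad).
It fails at once if the cup, tin, chips box or dish is moved more than 20 mm (distance of any of cup, tin, chips, dish from where it was at the start of the episode above 0.02 m).
It also fails if it takes over 58 s, if anything falls off the work surface, if the arm or the gripper's body presses on something with over 40 N, if the wrist force passes 120 N, or if a joint passes its speed limit or range.

## Working session

There is one attempt and no reset: what is moved stays moved. The work goes in short steps, Python scripts to look and compute and a shell command to move; the robot and the scene stay as the last step left them, time stands still between calls to the robot, and variables do not carry over. Pictures are saved under pics/ and viewed, at most 13 in all, crops included, and the job is handed in when it is done.

```bash
mkdir -p pics
python3 - <<'E'
from rig import get_state, imaging
import cv2
for n in("top","side"):
    im=imaging.get_image(n); cv2.imwrite(f"pics/{n}0.png",im[:,:,::-1])
    p=imaging.camera_params(n); print(p)
s=get_state(); print(s["clock"],s["position"],s["ee_rot"],s["width"])
E
```

```text
{'camera_matrix': array([[365.6875619 ,   0.        , 313.73095761],
       [  0.        , 365.6875619 , 203.35001614],
       [  0.        ,   0.        ,   1.        ]]), 'k1': -0.05207683479097292, 'cam_to_world': array([[ 9.20299505e-04, -9.86014889e-01,  1.66654707e-01,
         3.01366228e-01],
       [-9.99808259e-01,  2.35252884e-03,  1.94399040e-02,
         3.50490924e-03],
       [-1.95600948e-02, -1.66640643e-01, -9.85823665e-01,
         1.29536255e+00],
       [ 0.00000000e+00,  0.00000000e+00,  0.00000000e+00,
         1.00000000e+00]])}
{'camera_matrix': array([[371.18852223,   0.        , 314.07651285],
       [  0.        , 371.18852223, 196.11970498],
       [  0.        ,   0.        ,   1.        ]]), 'k1': -0.025645489544295408, 'cam_to_world': array([[ 0.74667951, -0.45501328,  0.48521399,  0.00574005],
       [-0.66514457, -0.50279102,  0.55207236, -0.57834919],
       [-0.00723902, -0.73495857, -0.67807337,  0.7908081 ],
       [ 0.        ,  0.        ,  0.        ,  1.        ]])}
0.1 [0.15087601 0.55438732 0.24952208] [-2.14108021e-04  1.32504987e-01  9.91181986e-01 -8.07888885e-04] 0.08533026830959245
```

View pics/top0.png

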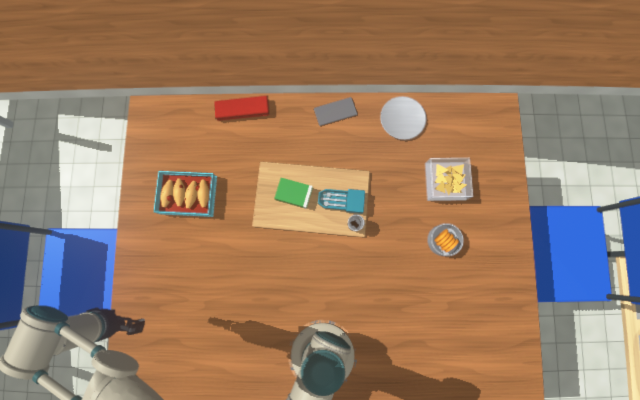

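View pics/side0.png

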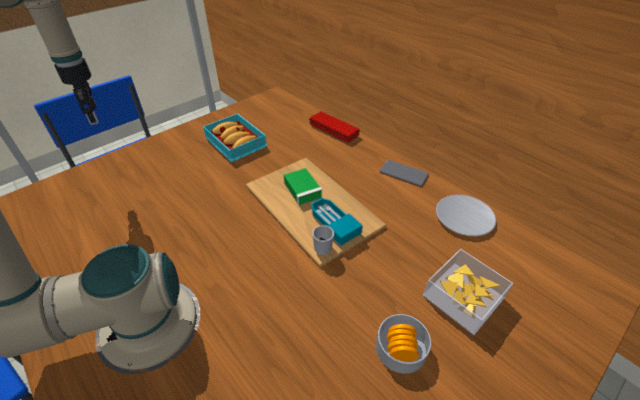

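The top view shows the green cover around (293,192) with its white mouth band towards the teal block at (356,201), and the cup at (356,223). Board +x is about world +y. The side view agrees.

```bash
cat > h.py <<'E'
import numpy as np, cv2
from rig import imaging, get_state
def ray(n,px,z):
    p=imaging.camera_params(n); K=p["camera_matrix"]; T=p["cam_to_world"]; px=np.atleast_2d(px).astype(float)
    d=(px-K[:2,2])/[K[0,0],K[1,1]]; u=d.copy()
    for _ in range(20): u=d/(1+p["k1"]*(u**2).sum(1,keepdims=True))
    v=np.c_[u,np.ones(len(u))]@T[:3,:3].T; o=T[:3,3]
    return (o+v*((z-o[2])/v[:,2])[:,None])[:,:2]
def biggest(m):
    c,_=cv2.findContours(m.astype(np.uint8),cv2.RETR_EXTERNAL,cv2.CHAIN_APPROX_NONE)
    return max(c,key=cv2.contourArea)
def rect(n,m,z):
    w=ray(n,biggest(m)[:,0,:],z); (c,s,a)=cv2.minAreaRect((w*1000).astype(np.float32))
    b=cv2.boxPoints((c,s,a)); return np.array(c)/1000,s,b/1000
def masks(im):
    h=cv2.cvtColor(im,cv2.COLOR_RGB2HSV).astype(int); H,S,V=h[...,0],h[...,1],h[...,2]
    return dict(green=(H>50)&(H<72)&(S>150), teal=(H>85)&(H<105)&(S>120),H=H,S=S,V=V)
E
python3 - <<'E'
from h import *
np.set_printoptions(precision=4,suppress=True)
im=imaging.get_image("top"); m=masks(im)
for (x,y) in [(290,190),(280,202),(308,193),(356,195),(356,208),(300,220),(262,180),(330,175),(245,190),(340,203)]: print(x,y,m["H"][y,x],m["S"][y,x],m["V"][y,x])
roi=np.zeros(im.shape[:2],bool); roi[150:250,240:385]=1
print("green",rect("top",m["green"]&roi,.05))
print("teal",rect("top",m["teal"]&roi,.05))
cv2.imwrite("pics/crop1.png",cv2.resize(im[155:245,240:385,::-1],None,fx=5.5,fy=5.5,interpolation=cv2.INTER_NEAREST))
E
```

```text
290 190 62 125 176
280 202 17 113 208
308 193 26 7 241
356 195 95 145 169
356 208 94 147 170
300 220 17 111 223
262 180 17 111 223
330 175 17 113 217
245 190 14 148 176
340 203 95 118 171Traceback (most recent call last):
  File "<stdin>", line 6, in <module>
  File "h.py", line 13, in rect
    w=ray(n,biggest(m)[:,0,:],z); (c,s,a)=cv2.minAreaRect((w*1000).astype(np.float32))
            ~~~~~~~^^^
  File "h.py", line 11, in biggest
    return max(c,key=cv2.contourArea)
ValueError: max() iterable argument is empty
```

```bash
sed -i 's/(S>150)/(S>80)/; s/(S>120),H=H/(S>80),white=(S<40)\&(V>190),board=(H>12)\&(H<22)\&(S<130)\&(V>170),H=H/' h.py
python3 - <<'E'
from h import *
np.set_printoptions(precision=4,suppress=True)
im=imaging.get_image("top"); m=masks(im)
roi=np.zeros(im.shape[:2],bool); roi[150:250,240:385]=1
print(m["V"][183:212,290]); print(m["V"][185:220,360]);print(m["S"][185:220,360])
for k,z in(("green",.05),("teal",.05),("board",.014)): print(k,*rect("top",m[k]&roi,z))
s2=roi.copy(); s2[:,:295]=0; s2[:,316:]=0
print("cover",*rect("top",(m["green"]|m["white"])&roi&(np.arange(640)<316),.05))
cv2.imwrite("pics/crop1.png",cv2.resize(im[155:245,240:385,::-1],None,fx=5.5,fy=5.5,interpolation=cv2.INTER_NEAREST))
E
```

```text
[177 177 177 177 177 177 177 177 177 177 177 176 176 177 178 178 178 178
 176 162 122 154 218 227 227 225 227 225 225]
[221 225 223 221 198 155 166 168 168 168 168 168 168 168 169 168 169 169
 169 169 169 169 169 169 169 169 155 103 101 151 196 172 139 138 136]
[111 110 111 108  89  79 141 146 146 146 146 146 146 146 145 146 145 146
 146 145 145 146 145 145 145 145 138  87  30  93  70  15   6   7   6]
green [0.5532 0.1059] (100.63713073730469, 77.54207611083984) [[0.5022 0.068 ]
 [0.5768 0.0469]
 [0.6042 0.1438]
 [0.5296 0.1649]]
teal [ 0.526  -0.0659] (157.21255493164062, 76.60737609863281) [[ 0.4805 -0.1405]
 [ 0.5567 -0.1477]
 [ 0.5715  0.0088]
 [ 0.4952  0.016 ]]
board [0.5373 0.0395] (397.5950622558594, 239.34181213378906) [[ 0.3993 -0.147 ]
 [ 0.6376 -0.1697]
 [ 0.6752  0.2261]
 [ 0.437   0.2488]]
cover [0.5516 0.1003] (112.19355010986328, 77.54207611083984) [[0.499  0.0569]
 [0.5736 0.0358]
 [0.6042 0.1438]
 [0.5296 0.1649]]
```

View pics/crop1.png

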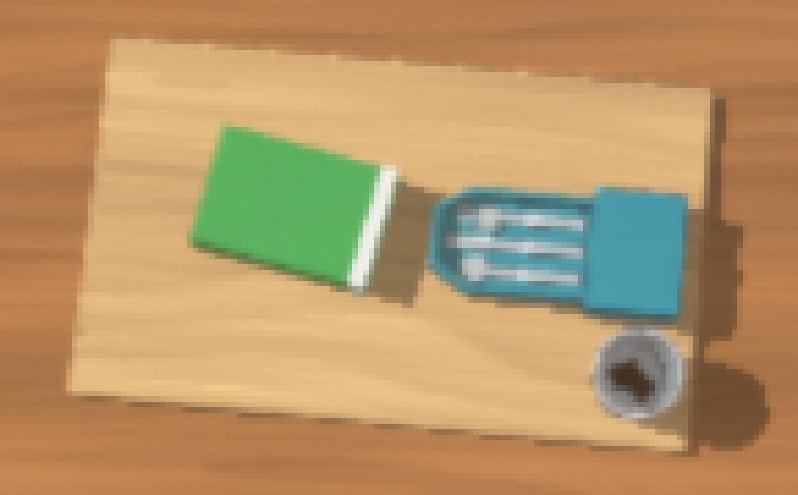

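Board and cover check out: 398x239 mm and 112x78 mm measured. The case axis is at 84.6°, and the cover is at 74.2° with its centre 8 mm to -y. First I'll square it up with a two-finger side push from the -y side, so I'm moving over there now.

```bash
python3 -m inch '[{"claw":0.4,"travel":[0.8,-0.8,0],"turn":0.0544},{"claw":0.4,"travel":[0.8,-0.8,0],"turn":0.0544},{"claw":0.4,"travel":[0.8,-0.8,0],"turn":0.0544},{"claw":0.4,"travel":[0.8,-0.8,0],"turn":0.0544},{"claw":0.4,"travel":[0.8,-0.8,0],"turn":0.0544}]'
python3 -m inch '[{"claw":0.4,"travel":[0.8,-0.8,0],"turn":0},{"claw":0.4,"travel":[0.8,-0.8,0],"turn":0},{"claw":0.4,"travel":[0.8,-0.8,0],"turn":0},{"claw":0.4,"travel":[0.8,-0.8,0],"turn":0},{"claw":0.4,"travel":[0.8,-0.8,0],"turn":0}]'
python3 -m inch '[{"claw":0.4,"travel":[0.8,-0.73,0],"turn":0},{"claw":0.4,"travel":[0.8,-0.73,0],"turn":0},{"claw":0.4,"travel":[0.8,-0.73,0],"turn":0},{"claw":0.4,"travel":[0.8,-0.73,0],"turn":0},{"claw":0.4,"travel":[0.8,-0.73,0],"turn":0}]'
python3 -c "
from rig import get_state as g
s=g();print(s['clock'],s['position'],s['ee_rot'],s['width'],s['contact_force'])"
```

```text
clock: 0.7
position: [0.3129, 0.3923, 0.2503]
ee_rot: [0.0, 0.048, 0.999, -0.001]
contact_force: [0.6, 0.3, 0.6]
width: 0.0602
gripper_force: 0.0
clock: 1.2
position: [0.4735, 0.2319, 0.2502]
ee_rot: [0.001, 0.049, 0.999, -0.0]
contact_force: [-0.1, 1.0, 0.3]
width: 0.0602
gripper_force: 0.0
clock: 1.7
position: [0.6344, 0.0849, 0.2493]
ee_rot: [0.001, 0.049, 0.999, -0.001]
contact_force: [-0.7, 0.6, 0.4]
width: 0.0598
gripper_force: 0.0
1.7 [0.63441372 0.0849056  0.24934228] [ 6.97083116e-04  4.92830366e-02  9.98784246e-01 -8.52744605e-04] 0.05976472050294928 [-0.74209457  0.61936988  0.40947841]
```

```bash
python3 -m inch '[{"claw":0.4,"travel":[0,0.02,-0.9],"turn":0},{"claw":0.4,"travel":[0,0.02,-0.9],"turn":0},{"claw":0.4,"travel":[0,0.02,-0.9],"turn":0},{"claw":0.4,"travel":[0,0.02,-0.9],"turn":0},{"claw":0.4,"travel":[0,0.02,-0.9],"turn":0}]'
python3 -m inch '[{"claw":0.4,"travel":[0,0,-0.07],"turn":0},{"claw":0.4,"travel":[0,0,-0.14],"turn":0},{"claw":0.4,"travel":[0,0,-0.14],"turn":0}]'
python3 - <<'E'
from h import *
for n in("top","side"):
    im=imaging.get_image(n)
    c=im[150:250,240:385] if n=="top" else im[120:280,230:400]
    cv2.imwrite(f"pics/{n}2.png",cv2.resize(c[:,:,::-1],None,fx=3.5,fy=3.5))
a,b=[cv2.imread(f"pics/{n}2.png") for n in("top","side")]
E
```

```text
clock: 2.2
position: [0.6266, 0.0932, 0.0652]
ee_rot: [-0.006, 0.047, 0.999, -0.0]
contact_force: [-0.4, 0.0, -0.2]
width: 0.0599
gripper_force: 0.0
clock: 2.5
position: [0.6306, 0.0929, 0.0417]
ee_rot: [-0.001, 0.047, 0.999, -0.0]
contact_force: [-1.0, 0.1, -0.3]
width: 0.0598
gripper_force: 0.0
```

View pics/side2.png

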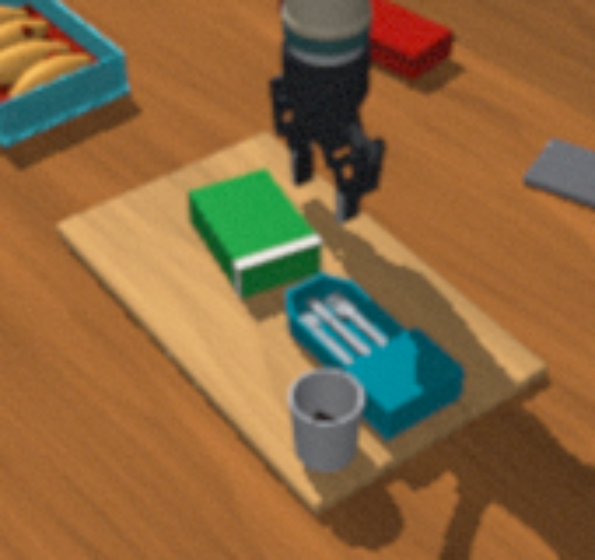

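```bash
python3 -m inch '[{"claw":0.4,"travel":[-0.04,0.004,0],"turn":0},{"claw":0.4,"travel":[-0.08,0.008,0],"turn":0},{"claw":0.4,"travel":[-0.11,0.01,0],"turn":0},{"claw":0.4,"travel":[-0.13,0.012,0],"turn":0},{"claw":0.4,"travel":[-0.15,0.014,0],"turn":0}]'
cat >> h.py <<'E'
O=np.array([.5373,.0395]); A=np.radians(84.57); BX=np.array([np.cos(A),np.sin(A)]); BY=np.array([-BX[1],BX[0]])
def tb(p): d=np.atleast_2d(p)[:,:2]-O; return np.c_[d@BX,d@BY]*1000
def look(n="top",z=.05,save=None):
    np.set_printoptions(precision=1,suppress=True)
    im=imaging.get_image(n); m=masks(im); s=get_state(); roi=np.zeros(im.shape[:2],bool)
    roi[150:250,240:385]=1
    if save: cv2.imwrite(save,cv2.resize(im[150:250,240:385,::-1],None,fx=5.5,fy=5.5))
    c,sz,b=rect(n,m["green"]&roi,z); print("green centre",tb(c),sz,"corners",tb(b).tolist())
    print("clock",s["clock"],"tcp board",tb(s["position"]),"z",s["position"][2],"F",s["contact_force"])
E
python3 -c "
from h import *;look(save='pics/t3.png')"
```

```text
clock: 3.1
position: [0.6011, 0.0957, 0.0428]
ee_rot: [0.001, 0.047, 0.999, 0.0]
contact_force: [1.1, -0.3, 0.9]
width: 0.0598
gripper_force: 0.4
green centre [[104.6 -46.3]] (7.020099639892578, 3.5888264179229736) corners [[100.9310120737771, -44.8023494965711], [101.25533332135737, -48.37643368476836], [108.24672454189104, -47.74197534018723], [107.92240329431078, -44.16789115198997]]
clock 3.15 tcp board [[ 62.  -57.4]] z 0.04268150825083783 F [ 0.2 -0.1  1.3]
```

View pics/t3.png

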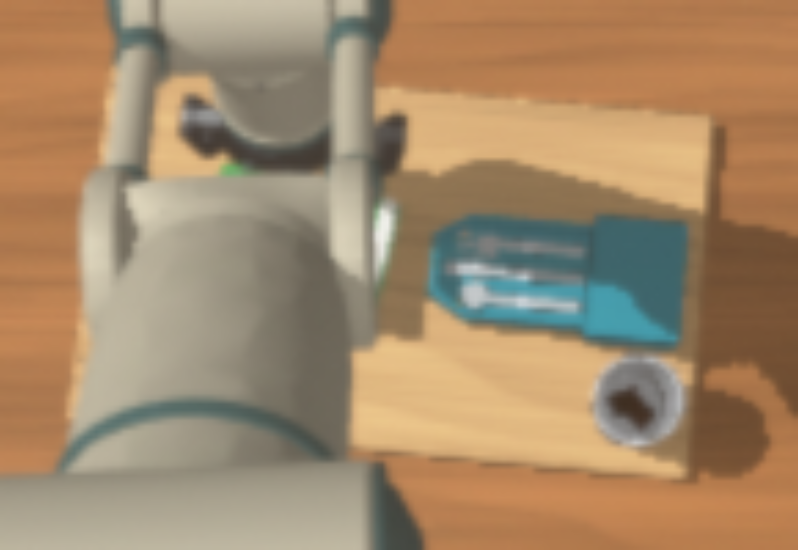

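The arm now hides the cover in the top view; only a green patch near (230,170) is visible. I'll finish the side push and measure with the side camera.

```bash
python3 -m inch '[{"claw":0.4,"travel":[-0.012,0.001,-0.005],"turn":0},{"claw":0.4,"travel":[-0.025,0.002,-0.01],"turn":0},{"claw":0.4,"travel":[-0.037,0.004,-0.01],"turn":0},{"claw":0.4,"travel":[-0.037,0.004,-0.01],"turn":0}]'
python3 - <<'E'
from h import *
np.set_printoptions(precision=1,suppress=True)
im=imaging.get_image("side"); m=masks(im); s=get_state()
cv2.imwrite("pics/s4.png",cv2.resize(im[145:265,240:380,::-1],None,fx=5.5,fy=5))
g=m["green"].copy(); g[:120]=0; g[280:]=0
print(np.percentile(m["V"][g],[5,25,50,75,95]))
t=g&(m["V"]>140)
c,sz,b=rect("side",t,.05); print(sz,tb(c),tb(b)); print("tcp",tb(s["position"]),s["contact_force"])
E
```

```text
clock: 3.55
position: [0.593, 0.0965, 0.0401]
ee_rot: [-0.001, 0.047, 0.999, -0.0]
contact_force: [0.1, 0.7, -0.2]
width: 0.0598
gripper_force: 0.0
[ 86.4  91.  162.  166.  169. ]
(100.86647033691406, 73.3908462524414) [[63.9  3.1]] [[ 15.9  42.9]
 [ 11.3 -30.4]
 [111.9 -36.7]
 [116.6  36.5]]
tcp [[ 61.9 -50.2]] [-0.2  1.2  0.5]
```

View pics/s4.png

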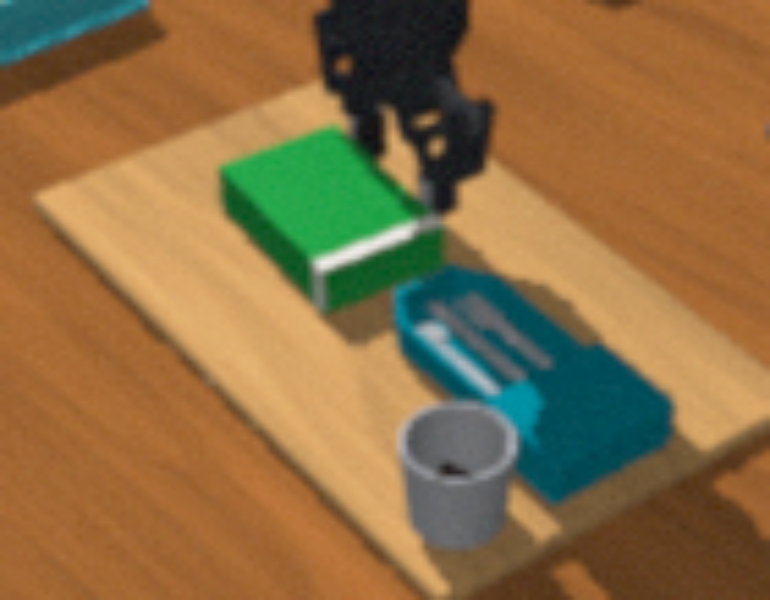

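The side view shows the cover roughly parallel to the case axis, with both fingers on its far side. I'll back off, rise, and turn to the closed end.

```bash
python3 -m inch '[{"claw":0.4,"travel":[0.15,-0.014,0],"turn":0},{"claw":0.4,"travel":[0.15,-0.014,0],"turn":0},{"claw":0.4,"travel":[0.15,-0.014,0.4],"turn":0},{"claw":0.4,"travel":[0.15,-0.014,0.4],"turn":0},{"claw":0.4,"travel":[0.15,-0.014,0.4],"turn":0}]'
python3 -m inch '[{"claw":-0.06,"travel":[-0.3,0.9,0.2],"turn":0.501},{"claw":-0.06,"travel":[-0.3,0.9,0.2],"turn":0.501},{"claw":-0.06,"travel":[-0.3,0.9,0.2],"turn":0.501},{"claw":-0.06,"travel":[-0.3,0.9,0.2],"turn":0.501},{"claw":-0.06,"travel":[-0.3,0.9,0.2],"turn":0.501}]'
python3 -m inch '[{"claw":-0.06,"travel":[0,0,0],"turn":0.262},{"claw":-0.06,"travel":[0,0,0],"turn":0.262},{"claw":-0.06,"travel":[0,0,0],"turn":0.262},{"claw":-0.06,"travel":[0,0,0],"turn":0.262},{"claw":-0.06,"travel":[0,0,0],"turn":0.262}]'
python3 - <<'E'
from h import *
look(save="pics/t5.png"); s=get_state(); print(s["position"]*1000,np.round(s["ee_rot"],4),s["qpos"])
E
```

```text
clock: 4.1
position: [0.6264, 0.0938, 0.1251]
ee_rot: [0.004, 0.047, 0.999, 0.0]
contact_force: [0.5, -0.0, 0.9]
width: 0.0596
gripper_force: 0.0
clock: 4.6
position: [0.5611, 0.2788, 0.1607]
ee_rot: [0.0, -0.327, 0.945, 0.002]
contact_force: [1.0, -1.2, 0.2]
width: 0.0402
gripper_force: 0.0
clock: 5.1
position: [0.5625, 0.2733, 0.159]
ee_rot: [-0.001, -0.649, 0.761, 0.001]
contact_force: [-0.7, -0.8, 0.9]
width: 0.0401
gripper_force: 0.0
green centre [[63.4  2.8]] (100.4105224609375, 77.14017486572266) corners [[15.539204708895172, 44.15995995906263], [11.096951057322405, -32.8521985790801], [111.3408401326702, -38.634447633321706], [115.78309571603192, 38.37765121512629]]
clock 5.15 tcp board [[235.1  -3. ]] z 0.15897931998031378 F [-0.1 -0.1 -0.8]
[562.5 273.3 159. ] [-0.  -0.7  0.8  0. ] [ 0.3  0.4  1.5 -0.   1.2 -2.6]
```

View pics/t5.png

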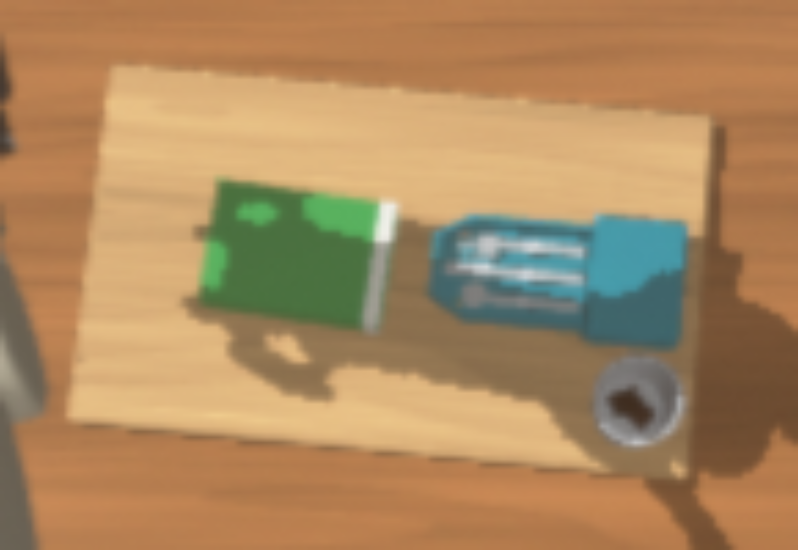

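The top view shows the arm clear and the cover at a residual -3.3°, with its mouth about +5 mm in y. That is well inside the taper, and a square two-finger end push should straighten it. Joint 6 is near its limit, so I'll take the half-turn equivalent.

```bash
R='x'; python3 -m inch '[{"claw":-0.06,"travel":[0,-0.1,0],"turn":-0.23},{"claw":-0.06,"travel":[0,-0.1,0],"turn":-0.23},{"claw":-0.06,"travel":[0,-0.1,0],"turn":-0.23},{"claw":-0.06,"travel":[0,-0.1,0],"turn":-0.23},{"claw":-0.06,"travel":[0,-0.1,0],"turn":-0.23}]' >/dev/null
python3 -m inch '[{"claw":-0.06,"travel":[0,0,0],"turn":-0.23},{"claw":-0.06,"travel":[0,0,0],"turn":-0.23},{"claw":-0.06,"travel":[0,0,0],"turn":-0.23},{"claw":-0.06,"travel":[0,0,0],"turn":-0.23},{"claw":-0.06,"travel":[0,0,0],"turn":-0.23}]' >/dev/null
python3 -m inch '[{"claw":-0.06,"travel":[0,0,0],"turn":-0.23},{"claw":-0.06,"travel":[0,0,0],"turn":-0.23},{"claw":-0.06,"travel":[0,0,0],"turn":-0.23},{"claw":-0.06,"travel":[0,0,0],"turn":-0.23},{"claw":-0.06,"travel":[0,0,0],"turn":-0.23}]' >/dev/null
python3 -m inch '[{"claw":-0.06,"travel":[0,0,0],"turn":-0.23},{"claw":-0.06,"travel":[0,0,0],"turn":-0.23},{"claw":-0.06,"travel":[0,0,0],"turn":-0.23},{"claw":-0.06,"travel":[0,0,0],"turn":-0.23},{"claw":-0.06,"travel":[0,0,0],"turn":-0.23}]' >/dev/null
cat >> h.py <<'E'
def st():
    s=get_state(); w,x,y,z=s["ee_rot"]; yaw=np.degrees(np.arctan2(1-2*(x*x+z*z),2*(x*y-w*z)))
    print("clock",s["clock"],"pos",np.round(s["position"],4),"board",tb(s["position"]).round(1),"yaw",round(yaw,2),"want",84.57,-5.43,"q6",s["qpos"][5],"F",s["contact_force"])
E
python3 -c "
from h import *;st()"
```

```text
clock 7.15 pos [0.5627 0.2533 0.1592] board [[215.3  -5.1]] yaw 4.44 want 84.57 -5.43 q6 0.23296243730767116 F [ 0.01012156 -0.21972703 -0.67500055]
```

```bash
python3 -m inch '[{"claw":-0.06,"travel":[-0.061,-0.322,0],"turn":-0.055},{"claw":-0.06,"travel":[-0.061,-0.322,0],"turn":-0.055},{"claw":-0.06,"travel":[-0.061,-0.322,0],"turn":-0.055},{"claw":-0.06,"travel":[-0.061,-0.322,-0.25],"turn":-0.055},{"claw":-0.06,"travel":[-0.061,-0.322,-0.45],"turn":-0.055}]' >/dev/null
python3 -m inch '[{"claw":-0.06,"travel":[0,0,-0.07],"turn":0},{"claw":-0.06,"travel":[0,0,-0.145],"turn":0},{"claw":-0.06,"travel":[0,0,-0.145],"turn":0}]'
python3 -c "
from h import *;st();look()"
```

```text
clock: 7.95
position: [0.5498, 0.1897, 0.0388]
ee_rot: [-0.002, 0.737, 0.676, -0.002]
contact_force: [-0.5, -0.7, -0.5]
width: 0.0403
gripper_force: 0.0
clock 7.95 pos [0.5498 0.1897 0.0388] board [[150.7   1.8]] yaw -5.01 want 84.57 -5.43 q6 0.2991325342863593 F [-0.54713147 -0.67589317 -0.4781208 ]
green centre [[63.3  2.9]] (100.03083038330078, 79.10681915283203) corners [[15.759811487754668, 45.494191456329645], [10.911473709867437, -33.46395232424998], [110.75426329092952, -39.594711653191226], [115.60258994309699, 39.36343106982047]]
clock 8.0 tcp board [[150.9   0.9]] z 0.04015996353491152 F [ 0.1 -0.   0.3]
```

```bash
python3 -m inch '[{"claw":-0.06,"travel":[-0.004,-0.04,0],"turn":-0.002},{"claw":-0.06,"travel":[-0.008,-0.08,0],"turn":-0.002},{"claw":-0.06,"travel":[-0.01,-0.105,0],"turn":-0.002},{"claw":-0.06,"travel":[-0.012,-0.125,0],"turn":-0.002},{"claw":-0.06,"travel":[-0.014,-0.145,0],"turn":-0.002}]'
python3 -m inch '[{"claw":-0.06,"travel":[-0.002,-0.02,0],"turn":0},{"claw":-0.06,"travel":[-0.004,-0.04,0],"turn":0},{"claw":-0.06,"travel":[-0.006,-0.06,0],"turn":0},{"claw":-0.06,"travel":[-0.006,-0.06,0],"turn":0}]'
python3 -c "
from h import *;st();look(save='pics/t6.png')"
```

```text
clock: 8.5
position: [0.5489, 0.1599, 0.0419]
ee_rot: [0.0, 0.74, 0.673, 0.001]
contact_force: [-0.4, 0.7, 0.9]
width: 0.0398
gripper_force: 0.5
clock: 8.9
position: [0.5473, 0.1476, 0.0413]
ee_rot: [0.0, 0.739, 0.673, -0.0]
contact_force: [0.7, -0.0, -0.8]
width: 0.04
gripper_force: 0.0
clock 8.9 pos [0.5473 0.1476 0.0413] board [[108.6   0.2]] yaw -5.36 want 84.57 -5.43 q6 0.2349981093515026 F [ 0.66418075 -0.03118109 -0.75645811]
green centre [[35.3  1.2]] (84.87413787841797, 79.01587677001953) corners [[-8.2150077786302, 39.51593459863001], [-6.051050187411571, -39.47032771990123], [78.7912470832079, -37.14590173123784], [76.62729416645703, 41.84033109496867]]
clock 8.95 tcp board [[108.7   0.3]] z 0.04119360245602093 F [ 0.3 -1.   0.5]
```

View pics/t6.png

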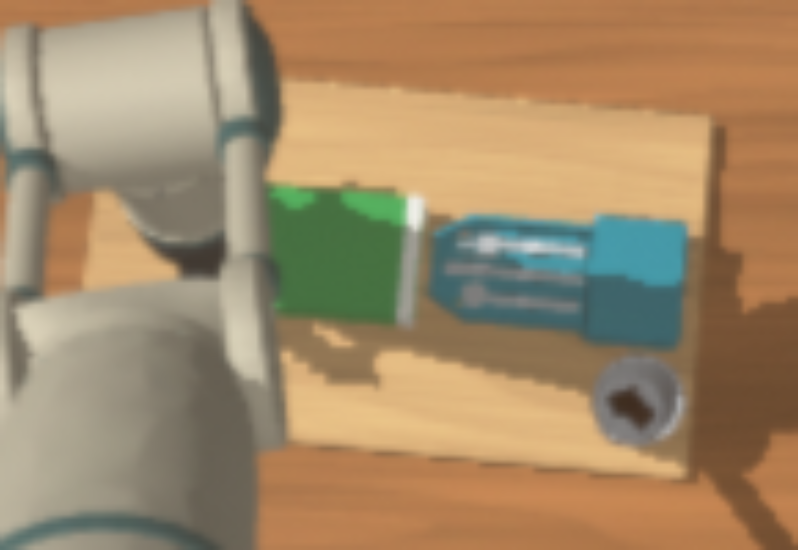

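The cover is straight and centred, with its mouth just off the nose at (413,250). I'll push it onto the tongue.

```bash
python3 -m inch '[{"claw":-0.06,"travel":[-0.002,-0.02,0],"turn":0},{"claw":-0.06,"travel":[-0.004,-0.04,0],"turn":0},{"claw":-0.06,"travel":[-0.006,-0.06,0],"turn":0},{"claw":-0.06,"travel":[-0.008,-0.08,0],"turn":0},{"claw":-0.06,"travel":[-0.01,-0.1,0],"turn":0}]'
python3 -m inch '[{"claw":-0.06,"travel":[-0.002,-0.02,0],"turn":0},{"claw":-0.06,"travel":[-0.004,-0.04,0],"turn":0},{"claw":-0.06,"travel":[-0.007,-0.07,0],"turn":0},{"claw":-0.06,"travel":[-0.01,-0.1,0],"turn":0},{"claw":-0.06,"travel":[-0.014,-0.15,0],"turn":0}]'
python3 -c "
from h import *;st();look(save='pics/t7.png')"
```

```text
clock: 9.45
position: [0.5453, 0.1278, 0.0412]
ee_rot: [-0.0, 0.739, 0.673, -0.0]
contact_force: [0.9, 0.2, -0.5]
width: 0.0399
gripper_force: 0.2
clock: 9.95
position: [0.5426, 0.0979, 0.0413]
ee_rot: [0.0, 0.739, 0.673, 0.0]
contact_force: [-0.4, 0.7, 0.2]
width: 0.0401
gripper_force: 0.3
clock 9.95 pos [0.5426 0.0979 0.0413] board [[58.6  0.2]] yaw -5.32 want 84.57 -5.43 q6 0.14511377804543063 F [-0.44567531  0.65507663  0.21489459]
green centre [[-20.8  -0.8]] (66.2016372680664, 81.0698013305664) corners [[-57.44349587988884, 36.58796905718458], [-50.15743337111752, -44.15375152723255], [15.77629421979461, -38.2039143370931], [8.49023082263114, 42.537776226215335]]
clock 10.0 tcp board [[57.   0.3]] z 0.041296900905983897 F [-0.9 -1.4  0.1]
```

View pics/t7.png

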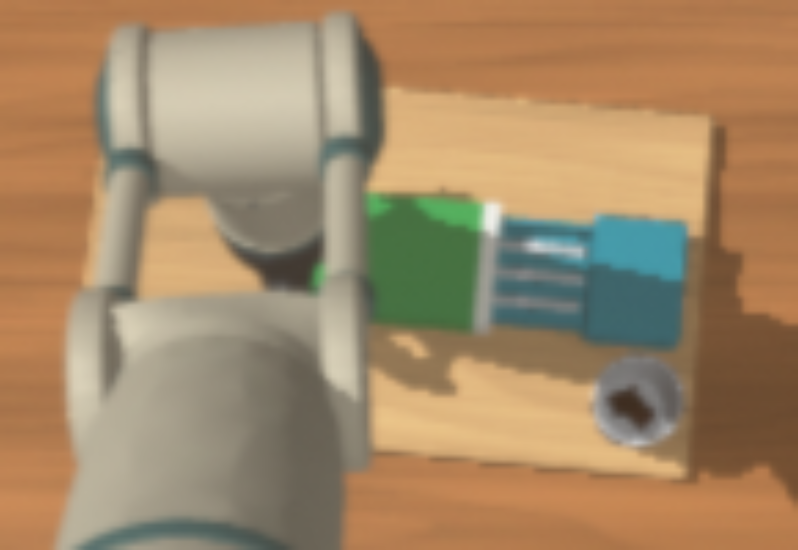

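The cover is on the tongue, with its mouth at (487,265) and about 55 mm left to the shoulder. I'll keep pushing, then creep at the end while watching the force.

```bash
python3 -m inch '[{"claw":-0.06,"travel":[-0.002,-0.03,0],"turn":0},{"claw":-0.06,"travel":[-0.006,-0.06,0],"turn":0},{"claw":-0.06,"travel":[-0.01,-0.1,0],"turn":0},{"claw":-0.06,"travel":[-0.014,-0.14,0],"turn":0},{"claw":-0.06,"travel":[-0.018,-0.18,0],"turn":0}]'
python3 -m inch '[{"claw":-0.06,"travel":[-0.002,-0.025,0],"turn":0},{"claw":-0.06,"travel":[-0.005,-0.05,0],"turn":0},{"claw":-0.06,"travel":[-0.006,-0.06,0],"turn":0},{"claw":-0.06,"travel":[-0.007,-0.07,0],"turn":0},{"claw":-0.06,"travel":[-0.007,-0.07,0],"turn":0}]'
python3 -c "
from h import *;st()"
```

```text
clock: 10.5
position: [0.539, 0.0615, 0.0414]
ee_rot: [0.0, 0.739, 0.673, 0.0]
contact_force: [0.1, 1.2, -0.2]
width: 0.0398
gripper_force: 0.4
clock: 11.0
position: [0.5376, 0.048, 0.0413]
ee_rot: [0.0, 0.739, 0.673, -0.0]
contact_force: [0.1, -0.6, 0.6]
width: 0.0402
gripper_force: 0.0
clock 11.0 pos [0.5376 0.048  0.0413] board [[8.5 0.5]] yaw -5.35 want 84.57 -5.43 q6 0.05391204679216431 F [ 0.13986176 -0.60104988  0.58302465]
```

Now about 7 mm is left, so I'll creep until the force rises.

```bash
python3 -m inch '[{"claw":-0.06,"travel":[-0.001,-0.01,0],"turn":0},{"claw":-0.06,"travel":[-0.002,-0.02,0],"turn":0},{"claw":-0.06,"travel":[-0.003,-0.03,0],"turn":0},{"claw":-0.06,"travel":[-0.003,-0.03,0],"turn":0}]' | grep -E "pos|contact"
python3 -m inch '[{"claw":-0.06,"travel":[0,-0.005,0],"turn":0},{"claw":-0.06,"travel":[0,-0.01,0],"turn":0},{"claw":-0.06,"travel":[0,-0.01,0],"turn":0}]' | grep -E "pos|contact"
```

```text
position: [0.537, 0.042, 0.0413]
contact_force: [0.1, 0.3, -0.4]
position: [0.537, 0.0401, 0.0413]
contact_force: [-0.5, 0.7, -1.3]
```

```bash
python3 -c "
from h import *;st();look(save='pics/t8.png')"
```

```text
clock 11.7 pos [0.537  0.0401 0.0413] board [[0.6 0.3]] yaw -5.36 want 84.57 -5.43 q6 0.038979602289516004 F [-0.53687782  0.71171984 -1.32234852]
green centre [[-88.4   1. ]] (52.41236877441406, 78.66609954833984) corners [[-115.31732959196083, 39.80111861843138], [-113.83249394898975, -38.851001948808545], [-61.42947000468385, -37.861647242013355], [-62.914305647654906, 40.79047332522657]]
clock 11.75 tcp board [[0.6 0.3]] z 0.041305058294574995 F [0.9 0.2 0.1]
```

View pics/t8.png

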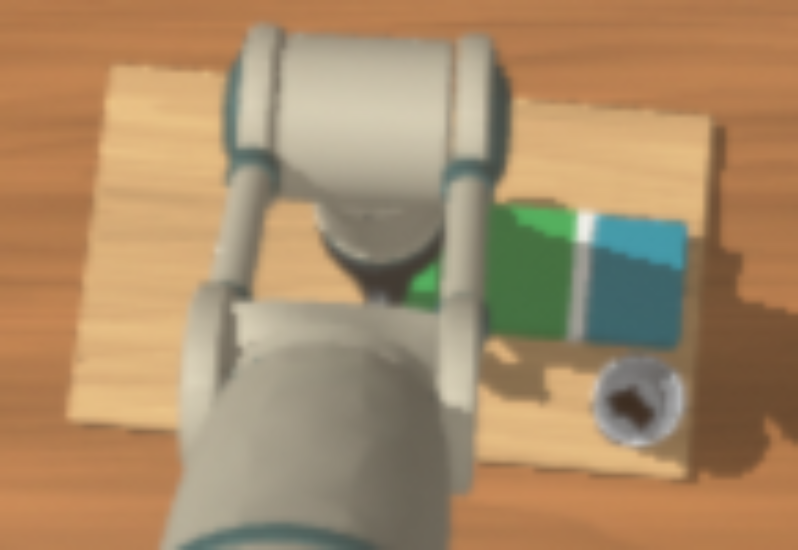

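The mouth band meets the block at (587,270), but there is no contact force yet. I'll creep on until it shows.

```bash
for i in 1; do python3 -m inch '[{"claw":-0.06,"travel":[0,-0.005,0],"turn":0},{"claw":-0.06,"travel":[0,-0.005,0],"turn":0}]' | grep -E "pos|contact"
python3 -m inch '[{"claw":-0.06,"travel":[0,-0.005,0],"turn":0},{"claw":-0.06,"travel":[0,-0.005,0],"turn":0}]' | grep -E "pos|contact"
python3 -m inch '[{"claw":-0.06,"travel":[0,-0.005,0],"turn":0},{"claw":-0.06,"travel":[0,-0.005,0],"turn":0}]' | grep -E "pos|contact"; done
```

```text
position: [0.5371, 0.0397, 0.0413]
contact_force: [0.2, 3.6, 0.2]
position: [0.5371, 0.0397, 0.0413]
contact_force: [-0.5, 7.8, 0.9]
position: [0.5371, 0.0396, 0.0414]
contact_force: [0.9, 10.1, 1.0]
```

The force rises to 10 N while the tool stays put, so the cover is seated. I'll back off and lift clear.

```bash
python3 -m inch '[{"claw":-0.06,"travel":[0.01,0.1,0],"turn":0},{"claw":-0.06,"travel":[0.03,0.3,0],"turn":0},{"claw":-0.06,"travel":[0.03,0.3,0.3],"turn":0},{"claw":-0.06,"travel":[0.05,0.95,0.6],"turn":0},{"claw":-0.06,"travel":[0.05,0.95,0.6],"turn":0}]'
python3 -m inch '[{"claw":-0.06,"travel":[0,0.3,0],"turn":0},{"claw":-0.06,"travel":[0,0.3,0],"turn":0},{"claw":-0.06,"travel":[0,0.3,0],"turn":0},{"claw":-0.06,"travel":[0,0.3,0],"turn":0}]'
python3 -c "
from h import *;st();look(save='pics/t9.png')"
```

```text
clock: 12.85
position: [0.5465, 0.1852, 0.1403]
ee_rot: [0.001, 0.74, 0.673, 0.0]
contact_force: [1.0, -1.3, 0.3]
width: 0.0403
gripper_force: 0.0
clock: 13.25
position: [0.5453, 0.2441, 0.1381]
ee_rot: [0.0, 0.739, 0.673, -0.001]
contact_force: [-0.8, -1.2, 0.6]
width: 0.0399
gripper_force: 0.0
clock 13.25 pos [0.5453 0.2441 0.1381] board [[204.4  11.4]] yaw -5.33 want 84.57 -5.43 q6 0.398982083263199 F [-0.83829571 -1.21997505  0.56586869]
green centre [[-64.    0.6]] (100.82598876953125, 78.68769073486328) corners [[-114.73866729324894, 39.4674264061174], [-114.07191218660067, -39.21743299584434], [-13.249536601403998, -38.36311831322384], [-13.91629638252001, 40.32177058106262]]
clock 13.3 tcp board [[204.   11.3]] z 0.13804947290945094 F [ 0.2 -0.9  0.1]
```

View pics/t9.png

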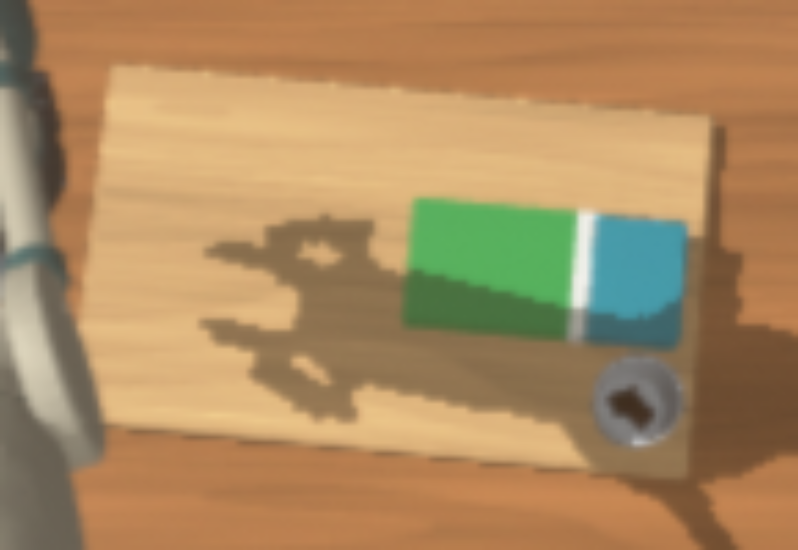

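The cover is home and straight (about 0.5°, within 1 mm), its white band flush against the block at (585,275). The cup hasn't moved and the robot is clear.

```bash
python3 -c "
from rig import ticket;print(ticket.sign_off())"
```

```text
the job is handed in; nothing more can be done
None
```

The cutlery case is closed: I pushed the green cover over the tongue until it seated against the shoulder (about 10 N), it measured about 0.5° and 1 mm off straight, the cup looked unmoved, the robot was clear, and I handed the job in at 13.3 s (no verdict was returned).

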